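# Seat the cassette and throw the two-stage clamp lever

## Task

At the yellow test fixture that has the blue cassette in it, push the cassette fully home against the black connector block with a fingertip, then push that fixture's red-knobbed lever round past its first click, all the way to its second stop. Do not lift the cassette, and leave the empty fixture and everything else on the table alone.

Things in the scene. Friction and masses are not known exactly. Their poses are not given: they have to be found in the camera images.
- fixture: the loaded one of two yellow test fixtures, bolted down (which stands left and which right varies): plate 220 mm (x) by 165 mm (y), 20 mm thick, spanning y -85 to 80 mm. Origin at table height under it, mid-length; z up, x the way the cassette goes home (away from the robot), y left. Channel along x at y = 30 mm with floor 20 mm above the table; lever at right of it
- connector (a point): foot of the black connector block's near face, in the middle of the channel at its far end, on the channel floor: x 85, y 30, z 20 mm in the fixture's frame. The block is 85 mm wide, its top 50 mm above the table. The channel is open at the near end; its two yellow rails are 73 mm apart inside, 6 mm thick, 10 mm high
- cassette: the blue cassette, loose in the channel: 100 mm (x) by 70 (y), 14 thick, 110 to 230 g; origin mid-underside, x along the channel. Near end: black upright grip ridge, 10 mm (x) by 40 (y), near face flush with the cassette's end, top 36 mm above its underside. Starts 20 to 35 mm short of home, slides freely. Home: far end on the connector block, origin at x 35, y 30 (+-1.5) mm in the fixture's frame
- lever (a joint): angle of the loaded fixture's lever about its upright pivot, rad: 0 to 0.05 at the start (open), about 0.5 first detent, 1.0 second stop (hard end); grows anticlockwise from above, the knob going away from the robot. Friction holds it still; sprung humps at about 0.25 and 0.75 must be pushed over (about 5 N, then 6 N, at the knob), and it snaps on by itself past each
- lever_knob (a point): middle of the top of the lever's red knob, 78 mm above the table: an upright round knob, 18 mm across, from 36 to 78 mm above the table, beside the right edge of the plate over bare table, on a 10 mm steel bar running from the pivot at 42 mm above the table
- lever_pivot (a point): the lever's upright pivot axis (x 20, y -50 mm in the fixture's frame), 47 mm above the table; the knob's axis is 85 mm from it, at -115 degrees in the fixture's frame (0 along x, 90 along y) at joint 0 and -58 degrees at the second stop. A rubber-footed clamp arm, 65 mm long, on the same pivot swings in 3 mm over the seated cassette, clear of its ridge
- empty_fixture: the other yellow fixture, exactly alike but with no cassette in it: to be left alone; same origin and axes as the loaded one
- empty_lever (a joint): angle of the empty fixture's lever, rad: 0 to 0.05 at the start, and it must stay there
- adapter: small turned aluminium adapter, 18 mm wide, 17 mm high, standing on the far right corner of the loaded fixture's plate; origin at the middle of its underside; a bystander to be left alone
- green_cassette: green cassette like the blue one, lying loose on the table to the left of the fixtures; origin at the middle of its underside; a bystander to be left alone
- screwdriver: screwdriver lying on the table to the right of the fixtures; origin under its handle-and-shaft line, a bystander to be left alone
- cleaner: closed bottle, 52 mm wide, 140 mm high, on the table at the far left; origin at the middle of its underside; a bystander to be left alone
- tape_roll: yellow tape roll, 90 mm wide, 20 mm high, on the table to the right; origin at the middle of its underside; a bystander to be left alone
- mug: white mug, 80 mm wide, 90 mm high, on the table at the far right; origin at the middle of its underside; a bystander to be left alone
- test_plug: orange plug with brass tip, 22 mm wide, 42 mm high, standing beyond the fixtures near the middle; origin at the middle of its underside; a bystander to be left alone
Mind the look-alikes: they are no part of the job. What is shaped like the cassette but orange is not meant.

How it is judged (in metres and radians):
On the way, in this order (a step that is already met when the one before it is completed fails the run):
1. the cassette is pushed home against the connector block while the lever is still open (x of cassette in the frame of fixture above 0.032 m and z of cassette in the frame of fixture below 0.024 m and angle between cassette's own z axis and vertical below 0.08 rad and value of joint lever below 0.3 rad), for 0.2 s.
2. the lever is at its second stop (value of joint lever above 0.95 rad), for 0.2 s.
At the end, for the whole second after the job is handed in: the blue cassette lies flat and at rest in its channel within 3 mm of the connector block, the lever of its fixture is within 0.05 rad of the second stop, and the empty fixture's lever is still open (below 0.15 rad) (x of cassette in the frame of fixture above 0.032 m and z of cassette in the frame of fixture below 0.024 m and angle between cassette's own z axis and vertical below 0.08 rad and value of joint lever above 0.95 rad and linear speed of cassette below 0.02 m/s and value of joint empty_lever below 0.15 rad); the robot touches nothing.
It fails at once if the cassette is lifted (10 mm) or tipped (0.2 rad) (z of cassette in the frame of fixture above 0.03 m or angle between cassette's own z axis and vertical above 0.2 rad).
It fails at once if the empty fixture's lever is moved (value of joint empty_lever above 0.2 rad).
It fails at once if a bystander is moved by more than 20 mm (distance of any of adapter, green_cassette, screwdriver, cleaner, tape_roll, mug, test_plug from where it was at the start of the episode above 0.02 m).
It also fails if it takes over 48 s, if anything falls off the work surface, if the arm or the gripper's body presses on something with over 40 N, if the wrist force passes 120 N, or if a joint passes its speed limit or range.

## Robot

A 6-joint arm with a two-finger parallel gripper is mounted at the origin on the work surface. World frame = base frame: x ahead of the robot, y to its left, z up, the work surface at z = 0. Lengths are in m, angles in degrees, forces in N, time in s.
With the tool pointing down it reaches from about 0.35 to 0.8 m from the base axis. Payload 7.3 kg.
Tool frame: the origin (TCP) lies on the front face of the gripper's body, between the roots of the fingers; the fingertips stand 73 mm ahead of it and the grasp point (between the pads) lies 54 mm ahead of it (ctrl.grip_depth is the distance from the TCP to the grasp point, in m); y points along the fingers, z is the direction in which the jaws open and shut, and the axes are right-handed (so a half turn about y gives the same grasp; the last joint's range is limited). The gripper opens to 85 mm and grips with 20 to 120 N. Pads are 22 mm wide; open, the fingers measure 114 mm over their backs; the gripper's body (76 mm by 85 mm) begins 54 mm behind the grasp point. The pads swing forward as they close: fully open they stand 13 mm farther back than shut.
Start: joints at [62.853, 19.595, 87.324, -0, 73.075, -8.365], TCP at [0.169, 0.497, 0.304] pointing down, gripper open.
Joint ranges: [-145.02, 145.02], [-44.19, 115.74], [2.07, 154.8], [-57.11, 237.11], [16.16, 152.29], [-177.93, 177.93]. Speed limits (degrees/s): [147.25, 147.25, 180, 180, 180, 180].

## Interface

Orientations are given as [roll, pitch, yaw] about the fixed x, y, z axes, in that order (R = Rz(yaw) Ry(pitch) Rx(roll)).
In Python, from rig import ctrl gives the robot as it stands.
- The arm moves only by the shell command python3 -m jog 'ROWS' [OPENING] [FORCE]. ROWS is JSON, a list of rows, each an object with "dp": the shift along the tool's x, y, z in units of 25 mm (1.0 is 25 mm), a list of three; "roll": the turn about the tool's y in units of 5 degrees (1.0 is 5 degrees). A call has 1 to 10 rows; each row shifts and turns the commanded pose from where the row before left it, along the tool's axes as they then stand; what a row does not reach is not made up. A row lasts 1/8 s, in which the tool goes at most 62.5 mm and 10.7 degrees, less where a joint would pass 70% of its speed; a pose out of reach is approached as far as the arm can. A call is refused whole if a number of a shift passes 1 or a number of a turn 1, either way. A call with a gripper value outside its range is refused whole. OPENING is the finger opening in mm, from 0 to 85.4, set as the call begins (- or left out, the last holds). The fingers move at their own pace and stop on an object; FORCE is the grip in N (left out, the last holds). Time passes only in rows, so rows that do not move let the fingers close. It gives the time, the measured TCP pose, the force and the opening at its end, in the units of the state.
- ctrl.state(): the state, without advancing time (a new reading comes with each control period).
- ctrl.capture(name): name is "scene" or "top" or "wrist"; returns a dict with "image" (400x640x3 uint8, red, green, blue), "z_map" (400x640 float32, m along the optical axis (not along the pixel's ray), 0 where there is no reading), "K" (3x3 intrinsics, pixels), "R" (3x3) and "t" (3): a world point X has camera coordinates R X + t. Camera axes: x right, y down, z forward; pixel columns grow to the right and rows downward; lengths in m; the calibration is good to about 2 mm. A picture is of the moment at which its call begins.
- ctrl.hand_in(): hands the job in, once; it reports no verdict.
The state is a dict: "time": time; "qpos": joint angles; "joint_vel": joint speeds; "joint_efforts": joint torques, N m; "eef_pos": TCP position; "ee_rot": TCP orientation; "contact_force": force on the tool from outside, world axes, zero at the start; "wrist_torque": the same for the moment, N m; "opening": finger opening in m.
Only numpy, scipy, OpenCV 4.12 (cv2) and the standard library are available. Lean on these libraries where they do the work, as an engineer would, in place of code of your own. Each camera call takes 0.05 s, during which the arm holds its last target.

## Working session

There is one attempt and no reset: what is moved stays moved. The work goes in short steps, Python scripts to look and compute and a shell command to move; the robot and the scene stay as the last step left them, time stands still between calls to the robot, and variables do not carry over. Pictures are saved under pics/ and viewed, and the job is handed in when it is done.

```bash
ls; mkdir -p pics
python3 - <<'E'
from rig import ctrl
import cv2,numpy as np
print(ctrl.state())
for n in ["scene","top","wrist"]:
    c=ctrl.capture(n)
    cv2.imwrite(f"pics/{n}0.png",c["image"][:,:,::-1]); np.savez(f"pics/{n}0.npz",**c)
    print(n,c["K"].tolist(),c["R"].tolist(),c["t"].tolist())
E
```

```text
pics
{'time': 0.0, 'qpos': array([ 6.28541797e+01,  1.96361707e+01,  8.73772958e+01,  2.51258186e-03,
        7.30743633e+01, -8.36585069e+00]), 'joint_vel': array([ 0.05792716, -0.05953608, -0.02800819, -0.04578752,  0.03888714,
        0.00098738]), 'joint_efforts': array([ 2.10346698e-03, -4.33699822e+01, -2.46005023e+01, -7.97202483e-05,
        8.14073486e-03,  2.31463514e-05]), 'eef_pos': array([0.16885801, 0.49679953, 0.30322788]), 'ee_rot': array([-9.00865456e+01,  1.51557017e-02, -1.87807144e+01]), 'contact_force': array([0.17806546, 0.07853855, 0.19715252]), 'wrist_torque': array([-0.01692141,  0.00726894,  0.01857317]), 'opening': 0.08525648882887425}
scene [[455.2481272012972, 0.0, 320.61036500412575], [0.0, 455.2481272012972, 201.20375619207832], [0.0, 0.0, 1.0]] [[0.5048349329562798, 0.8631196825501471, 0.01288813646583512], [0.5107623144605479, -0.2866397761892319, -0.8105303799569091], [-0.6958904716935944, 0.41576682443494745, -0.5855547789108604]] [-0.20215764764307087, -0.22234795019616227, 1.6874254812905527]
top [[514.8546034016016, 0.0, 316.2414066225917], [0.0, 514.8546034016016, 197.5793192133717], [0.0, 0.0, 1.0]] [[-0.0009926668776173992, -0.9999994389361517, 0.0003697835199674704], [-0.9849433559568262, 0.0009137948486089135, -0.17287495635712835], [0.1728745214569645, -0.0005358230642795523, -0.9849437104345959]] [-0.05921834912335792, 0.5097877962352207, 1.6653734187479492]
wrist [[317.6835876025882, 0.0, 321.3560739848347], [0.0, 317.6835876025882, 196.4974743255363], [0.0, 0.0, 1.0]] [[0.3226712108052716, 0.9465103358293658, -0.0012140369197482681], [0.9115262197412621, -0.3103988987183718, 0.2697637381091606], [0.25495733062939324, -0.08815161849112346, -0.9629257768466537]] [-0.5231805274365395, -0.03589749401058018, 0.3787747611454163]
```

View pics/scene0.png

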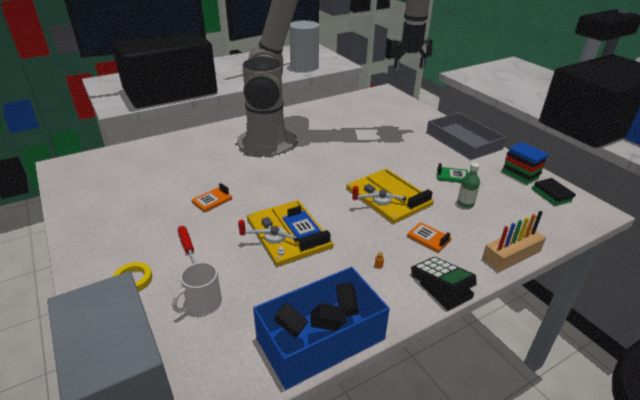

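View pics/top0.png

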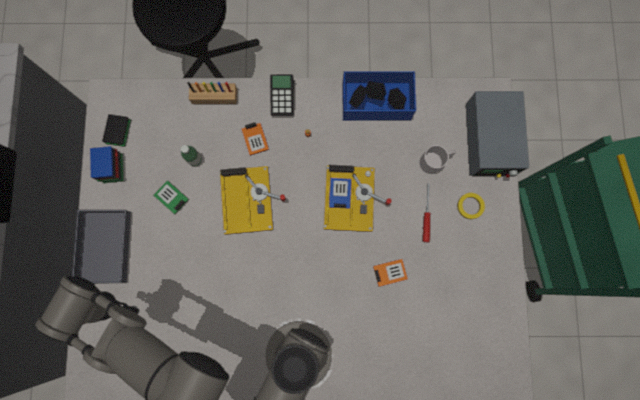

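The top view shows the loaded fixture on the right: plate around px (350,198), blue cassette (340,190), red knob (389,202). The empty fixture is on the left at (247,200). Next I'll measure the loaded one.

```bash
cat > h.py <<'E'
import numpy as np,cv2
def pts(c):
    K,R,t=c["K"],c["R"],c["t"]; z=c["z_map"]
    v,u=np.mgrid[0:z.shape[0],0:z.shape[1]]
    P=np.stack([(u-K[0,2])/K[0,0]*z,(v-K[1,2])/K[1,1]*z,z],-1)
    return (P-t)@R
def ray(c,u,v,zw):
    K,R,t=c["K"],c["R"],c["t"]
    d=R.T@np.array([(u-K[0,2])/K[0,0],(v-K[1,2])/K[1,1],1]); o=-R.T@t
    return o+d*(zw-o[2])/d[2]
def proj(c,X):
    p=c["K"]@(c["R"]@np.asarray(X)+c["t"]); return p[:2]/p[2]
E
python3 - <<'E'
from h import *
for n in ["top","scene"]:
    c=dict(np.load(f"pics/{n}0.npz")); im=c["image"]; P=pts(c)
    hsv=cv2.cvtColor(im,cv2.COLOR_RGB2HSV)
    X,Y,Z=P[...,0],P[...,1],P[...,2]
    reg=(X>0.3)&(X<0.75)&(Y>-0.35)&(Y<0.05)&(c["z_map"]>0)
    yel=(hsv[...,0]>18)&(hsv[...,0]<32)&(hsv[...,1]>150)&reg&(abs(Z-0.02)<0.012)
    blue=(hsv[...,0]>100)&(hsv[...,0]<125)&(hsv[...,1]>130)&reg
    red=((hsv[...,0]<8)|(hsv[...,0]>172))&(hsv[...,1]>150)&reg&(Z>0.03)
    for m,k in((yel,'y'),(blue,'b'),(red,'r')):
        q=P[m]; print(n,k,len(q),q.mean(0).round(4),np.percentile(q,[1,50,99],axis=0).round(4).tolist())
        if k!='r': print(cv2.minAreaRect((q[:,:2]*1000).astype(np.float32)))
    cv2.imwrite(f"pics/{n}z.png",cv2.resize(im[150:245,300:410] if n=="top" else im[180:280,220:350],None,fx=6,fy=6,interpolation=cv2.INTER_CUBIC)[:600,:800,::-1])
E
```

```text
top y 1605 [ 0.4893 -0.1734  0.0217] [[0.4047, -0.2515, 0.0119], [0.4666, -0.1805, 0.0214], [0.614, -0.0891, 0.0312]]
((513.2911987304688, -170.671630859375), (160.173583984375, 216.9260711669922), 87.45368194580078)
top b 238 [ 0.5177 -0.1365  0.0353] [[0.4814, -0.1697, 0.0254], [0.5096, -0.1355, 0.0354], [0.5755, -0.1055, 0.0487]]
((528.661865234375, -137.92922973632812), (63.9160270690918, 96.09991455078125), 87.44754791259766)
top r 23 [ 0.4963 -0.1751  0.0761] [[0.4866, -0.2988, 0.0548], [0.4953, -0.2923, 0.0784], [0.5088, 0.0497, 0.0871]]
scene y 1578 [ 0.5254 -0.1918  0.0192] [[0.4062, -0.2561, 0.0088], [0.5442, -0.1945, 0.0189], [0.6264, -0.0948, 0.0308]]
((514.5142822265625, -172.06724548339844), (162.8947296142578, 223.72262573242188), 86.91725158691406)
scene b 361 [ 0.5292 -0.1408  0.0331] [[0.4827, -0.1732, 0.0278], [0.5161, -0.1419, 0.033], [0.5822, -0.1048, 0.0383]]
((539.4449462890625, -139.90501403808594), (71.52544403076172, 126.68463897705078), 82.80523681640625)
scene r 106 [ 0.5039 -0.1765  0.0625] [[0.4885, -0.3022, 0.0412], [0.5014, -0.2929, 0.0636], [0.5175, 0.0495, 0.0782]]
```

View pics/topz.png

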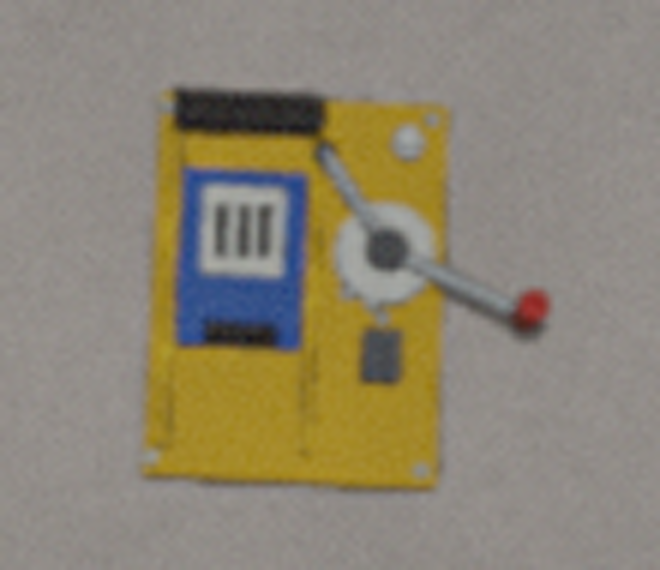

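View pics/scenez.png

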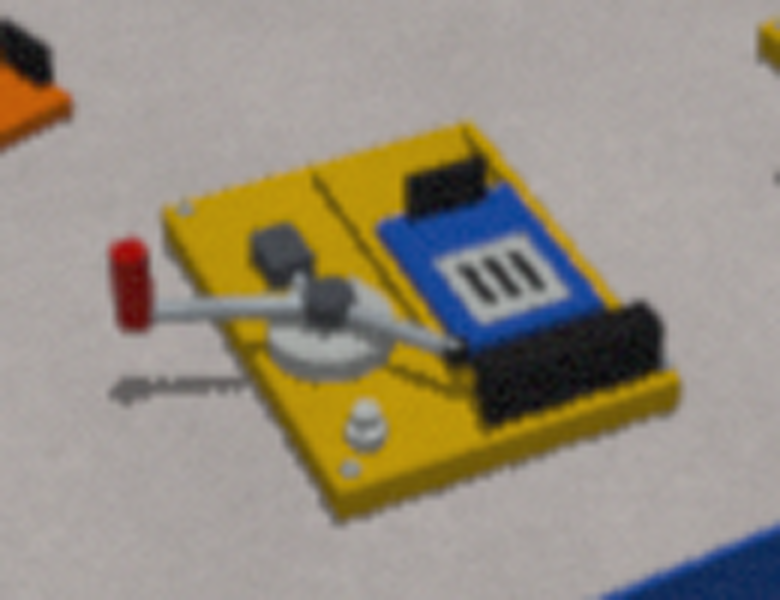

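```bash
python3 -m jog '[{"dp":[0,0,0],"roll":-0.8},{"dp":[0,0,0],"roll":-0.8},{"dp":[0,0,0],"roll":-0.8},{"dp":[0,0,0],"roll":-0.8},{"dp":[1,0,0],"roll":0},{"dp":[1,0,0],"roll":0}]' 0 40
```

```text
time: 0.9
eef_pos: [0.2192, 0.4946, 0.3037]
ee_rot: [-90.0, 0.0, -2.7]
contact_force: [0.5, 0.5, -0.2]
opening: -0.0004
```

Run:
```python
from h import *
from scipy.optimize import minimize
# joint model fit of plate outline on yellow masks (both views) + knob/pivot
C=[dict(np.load(f"pics/{n}0.npz")) for n in("top","scene")]
obs=[]
for c in C:
    im=c["image"];hsv=cv2.cvtColor(im,cv2.COLOR_RGB2HSV);P=pts(c)
    reg=(P[...,0]>0.35)&(P[...,0]<0.68)&(P[...,1]>-0.28)&(P[...,1]<-0.05)
    yel=((hsv[...,0]>18)&(hsv[...,0]<32)&(hsv[...,1]>150)&reg).astype(np.uint8)
    h=cv2.convexHull(np.argwhere(yel)[:,::-1].astype(np.int32))
    m=np.zeros(yel.shape,np.uint8);cv2.fillPoly(m,[h],255);obs.append(m)
S=8
def model(p,c):
    cx,cy,a=p; ca,sa=np.cos(a),np.sin(a)
    q=[]
    for z in(0,.02):
        for x,y in((-.11,-.085),(-.11,.08),(.11,.08),(.11,-.085)):
            q.append(proj(c,[cx+ca*x-sa*y,cy+sa*x+ca*y,z]))
    h=cv2.convexHull(np.array(q,np.float32))
    m=np.zeros((400*4,640*4),np.uint8);cv2.fillPoly(m,[np.round((h+.5)*4*16-8).astype(np.int32)],255,shift=4)
    return cv2.resize(m,(640,400),interpolation=cv2.INTER_AREA)
for sel in([0],[1],[0,1]):
    f=lambda p:sum(np.abs(model(p,C[i]).astype(float)-obs[i]).sum()/255 for i in sel)
    r=minimize(f,[.514,-.169,-.045],method="Nelder-Mead",options=dict(initial_simplex=[[.514,-.169,-.045],[.518,-.169,-.045],[.514,-.165,-.045],[.514,-.169,-.02]],xatol=1e-5))
    print(sel,r.x[:2].round(4),np.degrees(r.x[2]).round(2),r.fun)
```

```text
[0] [ 0.5136 -0.1691] -2.13 214.16470588235293
[1] [ 0.5124 -0.166 ] -2.94 171.72156862745098
[0, 1] [ 0.5127 -0.1668] -2.24 398.2862745098039
```

```bash
python3 -m jog '[{"dp":[1,0,0],"roll":0},{"dp":[1,0,-1],"roll":0},{"dp":[1,0,-1],"roll":0},{"dp":[1,0,-1],"roll":0},{"dp":[1,0,-1],"roll":0},{"dp":[1,0,-1],"roll":0},{"dp":[1,0,-1],"roll":0},{"dp":[1,0,-1],"roll":0},{"dp":[0,0,-1],"roll":0},{"dp":[0,0,-1],"roll":0}]'; python3 -m jog '[{"dp":[0,0,-1],"roll":0},{"dp":[0,0,-1],"roll":0},{"dp":[0,0,-1],"roll":0},{"dp":[0,0,-1],"roll":0},{"dp":[0,0,-1],"roll":0},{"dp":[0,0,-1],"roll":0},{"dp":[0,0,-1],"roll":0},{"dp":[0,0,-1],"roll":0},{"dp":[0,0,-1],"roll":0},{"dp":[0,0,-1],"roll":0}]'
```

```text
time: 2.15
eef_pos: [0.4079, 0.2592, 0.3035]
ee_rot: [-90.0, 0.0, -2.8]
contact_force: [0.3, -0.2, 0.4]
opening: 0.0001
time: 3.4
eef_pos: [0.3954, 0.0097, 0.3038]
ee_rot: [-90.0, 0.0, -2.8]
contact_force: [1.0, 0.6, -0.2]
opening: 0.0005
```

```bash
python3 -m jog '[{"dp":[0.25,0,-1],"roll":0},{"dp":[0.25,0,-1],"roll":0},{"dp":[0.25,0,-1],"roll":0},{"dp":[0.25,0.6,-1],"roll":0},{"dp":[0.25,1,-1],"roll":0},{"dp":[0.25,1,-0.74],"roll":0},{"dp":[0,1,0],"roll":0},{"dp":[0,0,0],"roll":0}]'
python3 - <<'E'
from rig import ctrl
from h import *
c=ctrl.capture("wrist");cv2.imwrite("pics/w1.png",c["image"][:,:,::-1]);np.savez("pics/w1.npz",**c)
s=ctrl.state();print(s["eef_pos"],s["ee_rot"])
E
```

```text
time: 4.4
eef_pos: [0.4252, -0.1344, 0.2124]
ee_rot: [-89.9, 0.2, -2.8]
contact_force: [0.2, 0.2, 0.8]
opening: 0.0
[ 0.42586671 -0.13451074  0.21361785] [-89.94841526   0.09889254  -2.78525923]
```

View pics/w1.png

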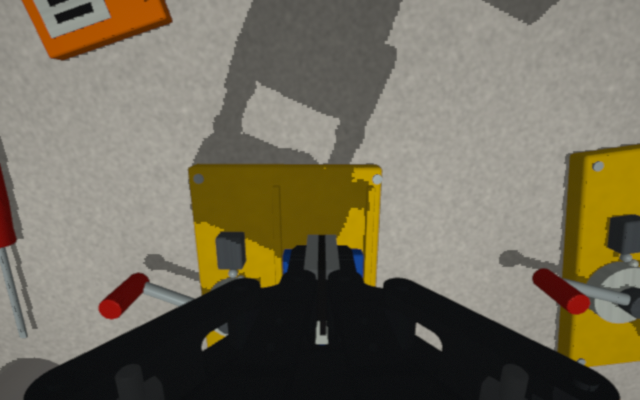

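Run:
```python
from h import *
c=dict(np.load("pics/w1.npz"))
A=ray(c,190,167,.02);B=ray(c,381,166,.02)
print("corners",A.round(4),B.round(4),np.linalg.norm(A-B))
a=np.arctan2(A[0]-B[0],-(A[1]-B[1])); print("yaw",np.degrees(np.arctan2(B[1]-A[1],B[0]-A[0]))-90)
im=c["image"]; cv2.imwrite("pics/w1z.png",cv2.resize(im[150:300,180:400],None,fx=3.6,fy=3.6,interpolation=cv2.INTER_CUBIC)[:,:,::-1])
print("knobtop(120,303)",ray(c,110,304,.078), proj(c,[.4926,-.295,.078]))
```

```text
corners [ 0.3994 -0.2443  0.02  ] [ 0.4066 -0.0845  0.02  ] 0.15990927166336055
yaw -2.5690750106812885
knobtop(120,303) [ 0.48885324 -0.29485044  0.078     ] [110.9457382  308.42271268]
```

View pics/w1z.png

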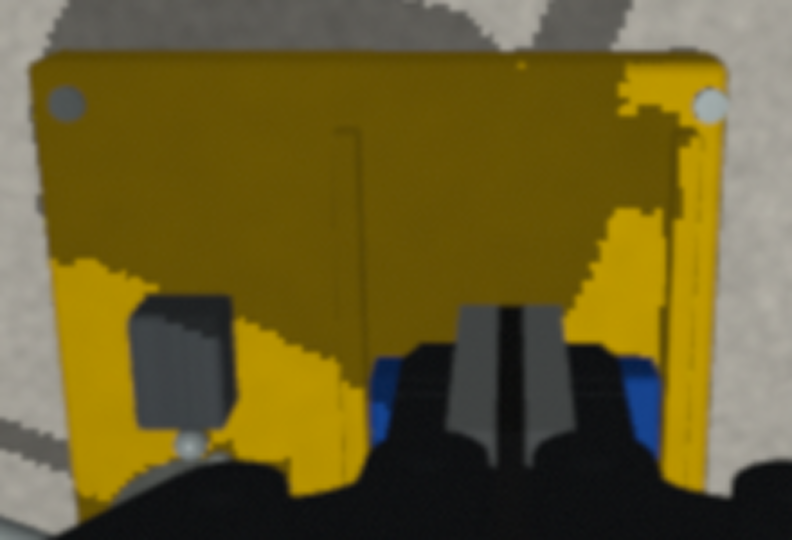

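Run:
```python
from h import *
c=dict(np.load("pics/w1.npz"))
a=np.radians(-2.5);R=np.array([[np.cos(a),-np.sin(a)],[np.sin(a),np.cos(a)]])
for u,v in((284,249.5),(363,249.5)):
    w=ray(c,u,v,.034);print(w.round(4),(R.T@(w[:2]-[.513,-.1668])).round(4))
```

```text
[ 0.4719 -0.1697  0.034 ] [-0.041  -0.0047]
[ 0.4753 -0.1024  0.034 ] [-0.0405  0.0627]
```

```bash
python3 -m jog '[{"dp":[0,1,0],"roll":0},{"dp":[0,1,0],"roll":0},{"dp":[0,1,0],"roll":0},{"dp":[0,0.7,0],"roll":0},{"dp":[0,0.5,0],"roll":0},{"dp":[0,0,0],"roll":0},{"dp":[0,0,0],"roll":0}]'
python3 - <<'E'
from rig import ctrl
from h import *
c=ctrl.capture("wrist");cv2.imwrite("pics/w2.png",c["image"][:,:,::-1])
c=ctrl.capture("scene");cv2.imwrite("pics/s2.png",cv2.resize(c["image"][120:320,180:420],None,fx=3.2,fy=3,interpolation=cv2.INTER_CUBIC)[:,:,::-1])
s=ctrl.state();print(s["eef_pos"],s["contact_force"])
E
```

```text
time: 5.32
eef_pos: [0.4267, -0.1348, 0.1096]
ee_rot: [-90.0, -0.1, -2.8]
contact_force: [0.6, 0.4, 0.5]
opening: -0.0001
[ 0.42659875 -0.13482504  0.10962816] [ 0.22721508 -0.64578141  0.2374232 ]
```

View pics/w2.png

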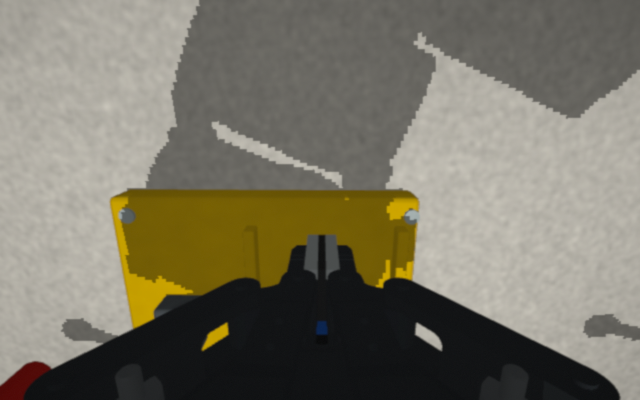

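View pics/s2.png

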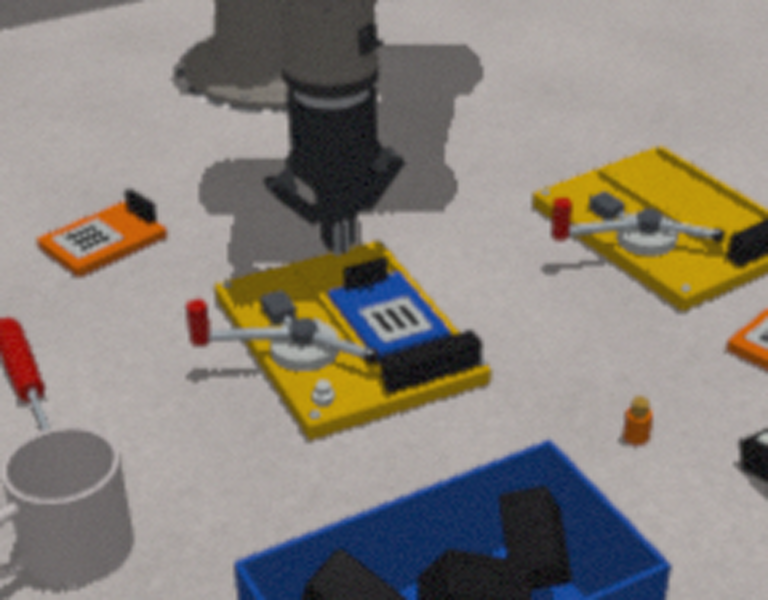

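The fingertips are in the channel behind the ridge, at about px (343,235) in the scene crop, and both rails are clear. I'll lower slightly and push.

```bash
python3 -m jog '[{"dp":[0,0.3,0],"roll":0},{"dp":[0.4,0,0],"roll":0},{"dp":[0.4,0,0],"roll":0},{"dp":[0.3,0,0],"roll":0},{"dp":[0.2,0,0],"roll":0},{"dp":[0.2,0,0],"roll":0},{"dp":[0.2,0,0],"roll":0},{"dp":[0.2,0,0],"roll":0},{"dp":[0.2,0,0],"roll":0}]'; python3 -m jog '[{"dp":[0.1,0,0],"roll":0},{"dp":[0.1,0,0],"roll":0}]'
```

```text
time: 6.55
eef_pos: [0.4788, -0.1372, 0.1013]
ee_rot: [-90.0, 0.0, -2.8]
contact_force: [-0.6, -0.7, 0.5]
opening: -0.0003
time: 6.8
eef_pos: [0.4836, -0.1374, 0.1013]
ee_rot: [-90.0, 0.0, -2.8]
contact_force: [-0.1, -0.6, 0.3]
opening: 0.0003
```

```bash
python3 -m jog '[{"dp":[0.1,0,0],"roll":0},{"dp":[0.1,0,0],"roll":0}]';python3 -m jog '[{"dp":[0.1,0,0],"roll":0},{"dp":[0.0,0,0],"roll":0}]'
python3 - <<'E'
from rig import ctrl
from h import *
c=ctrl.capture("scene");cv2.imwrite("pics/s3.png",cv2.resize(c["image"][160:300,220:380],None,fx=4.5,fy=4.2,interpolation=cv2.INTER_CUBIC)[:,:,::-1])
s=ctrl.state();print(s["eef_pos"],s["contact_force"])
E
```

```text
time: 7.05
eef_pos: [0.4879, -0.1375, 0.1013]
ee_rot: [-90.0, 0.1, -2.8]
contact_force: [-9.4, -0.5, 6.6]
opening: 0.0003
time: 7.3
eef_pos: [0.4883, -0.1372, 0.101]
ee_rot: [-89.9, 0.4, -2.7]
contact_force: [-11.8, -0.6, 8.4]
opening: -0.0
[ 0.488267   -0.13723427  0.10103841] [-11.87527684  -1.1794368    8.02550711]
```

View pics/s3.png

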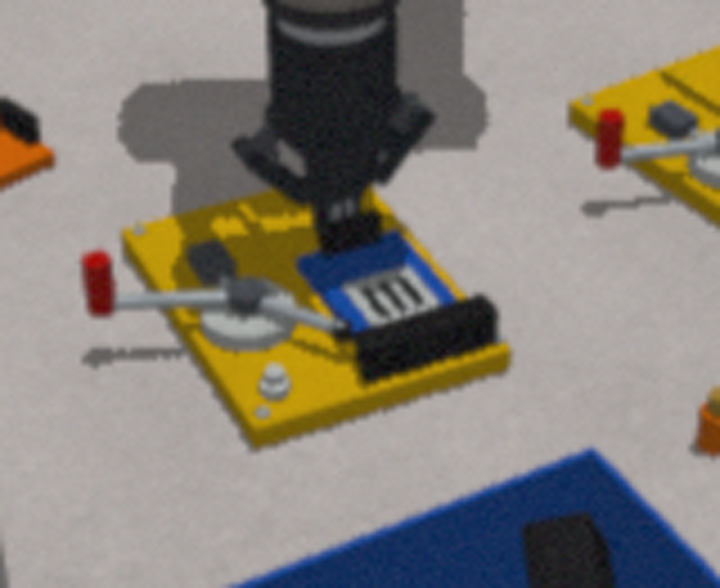

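Firm stop at TCP x = 0.488, where I predicted home, with about 12 N; the lever hasn't moved. I'll back off, rise and check.

```bash
python3 -m jog '[{"dp":[-0.4,0,0],"roll":0},{"dp":[-0.8,0,0],"roll":0},{"dp":[-0.8,0,0],"roll":0},{"dp":[0,-1,0],"roll":0},{"dp":[0,-1,0],"roll":0},{"dp":[0,-1,0],"roll":0},{"dp":[0,-0.4,-0.5],"roll":0},{"dp":[0,0,-1],"roll":0},{"dp":[0,0,-1],"roll":0},{"dp":[0.3,0,-1],"roll":0}]';python3 -m jog '[{"dp":[0.3,0,-1],"roll":0},{"dp":[0,0,-1],"roll":0},{"dp":[0,0,-0.8],"roll":0},{"dp":[0,0,0],"roll":0}]'
python3 - <<'E'
from rig import ctrl
from h import *
s=ctrl.state();print(s["eef_pos"],s["contact_force"])
c=ctrl.capture("top");np.savez("pics/t4.npz",**c);cv2.imwrite("pics/t4.png",cv2.resize(c["image"][140:245,300:430],None,fx=5.5,fy=5.5,interpolation=cv2.INTER_CUBIC)[:,:,::-1])
c=ctrl.capture("scene");np.savez("pics/s4.npz",**c);cv2.imwrite("pics/s4.png",cv2.resize(c["image"][180:280,220:350],None,fx=5.5,fy=5.5,interpolation=cv2.INTER_CUBIC)[:,:,::-1])
E
```

```text
time: 8.6
eef_pos: [0.4439, -0.2246, 0.1858]
ee_rot: [-90.0, 0.0, -2.8]
contact_force: [1.0, 0.1, 0.4]
opening: -0.0001
time: 9.1
eef_pos: [0.4481, -0.2948, 0.1859]
ee_rot: [-90.0, 0.0, -2.9]
contact_force: [-0.1, -0.2, 0.1]
opening: -0.0001
[ 0.44811448 -0.29477546  0.18586735] [-0.07362488 -0.23840084  0.06990713]
```

View pics/t4.png

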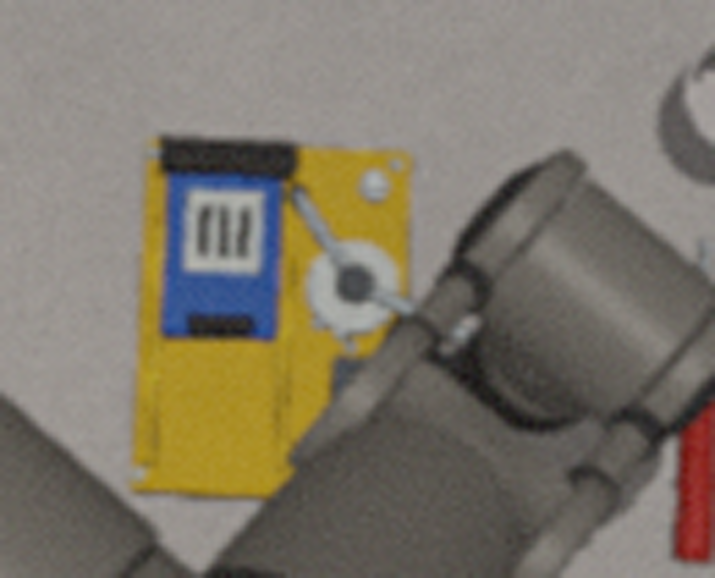

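View pics/s4.png

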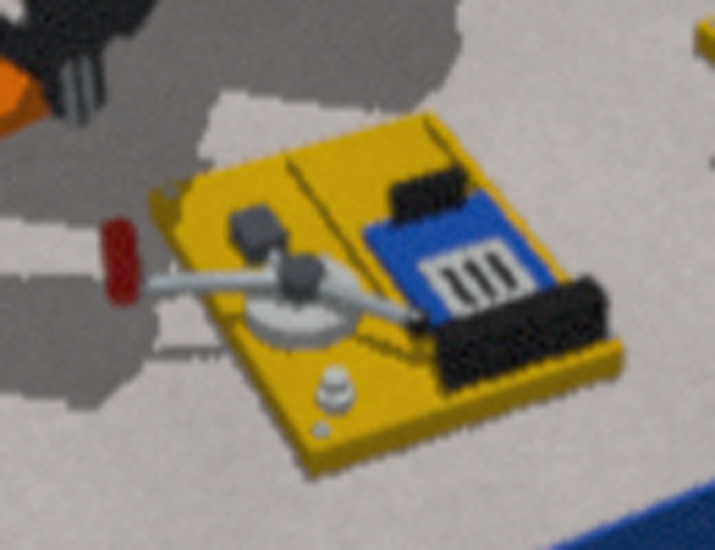

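The cassette sits flush on the connector block (top crop about (225,170)) and the lever is still open. The fingertips are behind the knob, so I'll go down to knob height.

```bash
python3 -m jog '[{"dp":[0,0.9,0],"roll":0},{"dp":[0,0.9,0],"roll":0},{"dp":[0,0.6,0],"roll":0},{"dp":[0,0,0],"roll":0},{"dp":[0.3,0,0],"roll":0},{"dp":[0.3,0,0],"roll":0},{"dp":[0.2,0,0],"roll":0},{"dp":[0.2,0,0],"roll":0}]';python3 - <<'E'
from rig import ctrl
from h import *
s=ctrl.state();print(s["eef_pos"],s["contact_force"])
c=ctrl.capture("scene");cv2.imwrite("pics/s5.png",cv2.resize(c["image"][160:280,200:350],None,fx=5,fy=5,interpolation=cv2.INTER_CUBIC)[:,:,::-1])
E
```

```text
time: 10.2
eef_pos: [0.4739, -0.2947, 0.1266]
ee_rot: [-90.0, -0.0, -2.8]
contact_force: [-1.3, -1.0, 0.9]
opening: 0.0001
[ 0.47389099 -0.29469892  0.12658018] [-1.3112015  -1.04415319  0.85246985]
```

View pics/s5.png

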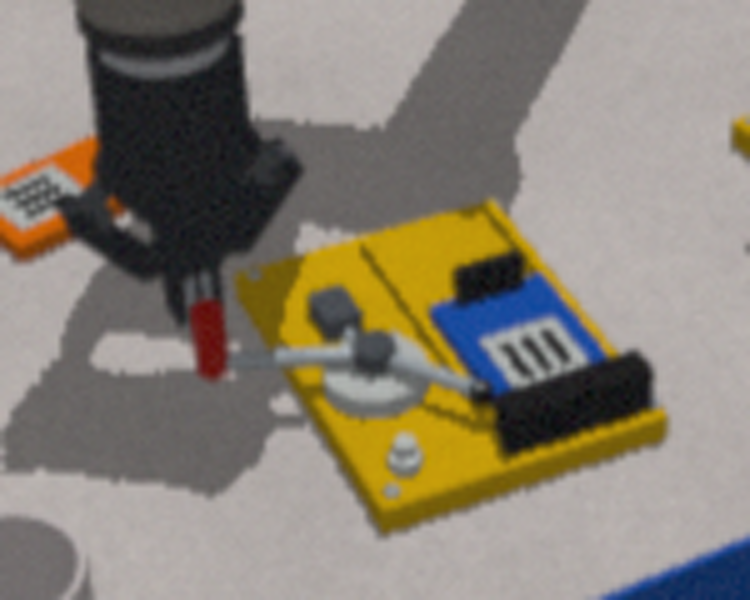

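The knob at (210,340) is directly in front of the closed fingers. Pushing now.

```bash
python3 -m jog '[{"dp":[0.2,0,-0.05],"roll":0},{"dp":[0.2,0,-0.05],"roll":0},{"dp":[0.2,0,-0.05],"roll":0},{"dp":[0.2,0,0],"roll":0},{"dp":[0.2,0,0],"roll":0},{"dp":[0.2,0,0],"roll":0}]'; python3 -m jog '[{"dp":[0.2,0,0],"roll":0},{"dp":[0.2,0,0.02],"roll":0},{"dp":[0.2,0,0.03],"roll":0},{"dp":[0.2,0,0.04],"roll":0}]'
python3 - <<'E'
from rig import ctrl
from h import *
s=ctrl.state();print(s["eef_pos"],s["contact_force"])
c=ctrl.capture("scene");cv2.imwrite("pics/s6.png",cv2.resize(c["image"][160:280,200:350],None,fx=5,fy=5,interpolation=cv2.INTER_CUBIC)[:,:,::-1])
E
```

```text
time: 11.0
eef_pos: [0.5037, -0.2998, 0.1264]
ee_rot: [-90.0, -0.0, -2.8]
contact_force: [-0.5, -0.8, -0.6]
opening: -0.0001
time: 11.5
eef_pos: [0.5226, -0.2989, 0.1263]
ee_rot: [-90.0, 0.1, -2.8]
contact_force: [-7.6, -4.4, 3.1]
opening: 0.0002
[ 0.52262419 -0.29894092  0.12633634] [-7.64599209 -4.40954015  3.10891252]
```

View pics/s6.png

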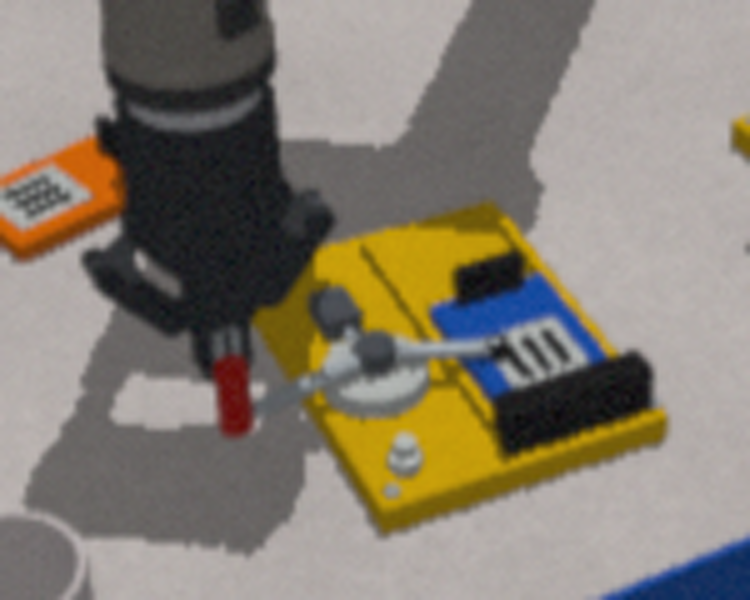

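```bash
python3 -m jog '[{"dp":[0.2,0,0.05],"roll":0},{"dp":[0.2,0,0.06],"roll":0},{"dp":[0.2,0,0.07],"roll":0},{"dp":[0.2,0,0.08],"roll":0}]'; python3 -m jog '[{"dp":[0.2,0,0.08],"roll":0},{"dp":[0.15,0,0.08],"roll":0}]'; python3 -m jog '[{"dp":[0.1,0,0.05],"roll":0},{"dp":[0,0,0],"roll":0}]'
python3 - <<'E'
from rig import ctrl
from h import *
s=ctrl.state();print(s["eef_pos"],s["contact_force"])
c=ctrl.capture("scene");cv2.imwrite("pics/s7.png",cv2.resize(c["image"][160:280,200:350],None,fx=5,fy=5,interpolation=cv2.INTER_CUBIC)[:,:,::-1])
E
```

```text
time: 12.05
eef_pos: [0.5443, -0.2928, 0.1264]
ee_rot: [-90.0, -0.0, -2.8]
contact_force: [0.9, -0.2, -0.0]
opening: -0.0
time: 12.3
eef_pos: [0.552, -0.2896, 0.1263]
ee_rot: [-90.0, 0.2, -2.7]
contact_force: [-13.2, -8.2, 4.9]
opening: -0.0001
time: 12.55
eef_pos: [0.5523, -0.2896, 0.1262]
ee_rot: [-90.1, 0.4, -2.8]
contact_force: [-14.9, -6.2, 4.7]
opening: -0.0002
[ 0.55228658 -0.28962561  0.12624172] [-14.87017542  -6.24173053   4.65766153]
```

View pics/s7.png

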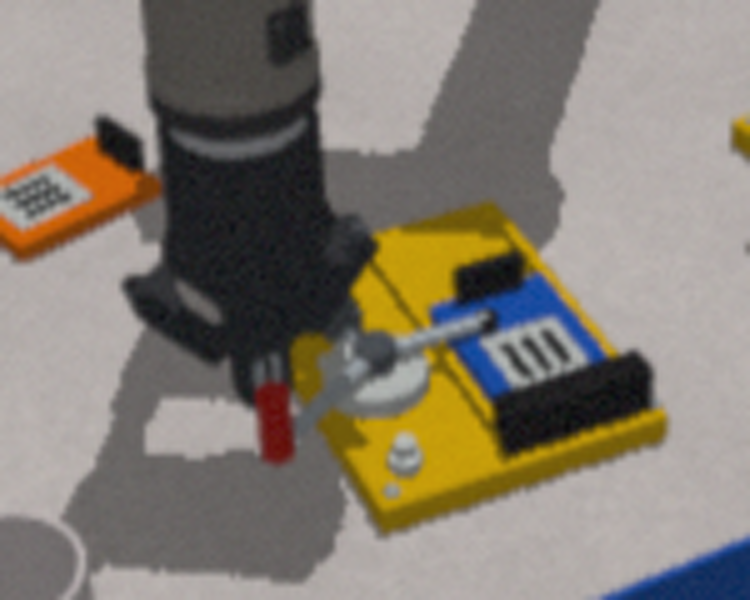

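The knob reached a hard stop at TCP x = 0.552, as predicted, with about 16 N. I'll back off, rise clear and check the angle.

```bash
python3 -m jog '[{"dp":[0,0,0],"roll":0},{"dp":[-0.4,0,0],"roll":0},{"dp":[-0.8,0,0],"roll":0},{"dp":[-0.4,-1,0],"roll":0},{"dp":[0,-1,0],"roll":0},{"dp":[0,-1,0],"roll":0},{"dp":[-1,-1,0],"roll":0},{"dp":[-1,-1,0],"roll":0},{"dp":[-1,-1,0],"roll":0},{"dp":[-1,0,0],"roll":0}]'; python3 -m jog '[{"dp":[-1,0,-1],"roll":0},{"dp":[0,0,-1],"roll":0},{"dp":[0,0,-1],"roll":0},{"dp":[0,0,-1],"roll":0},{"dp":[0,0,-1],"roll":0},{"dp":[0,0,0],"roll":0},{"dp":[0,0,0],"roll":0}]'
python3 - <<'E'
from rig import ctrl
from h import *
s=ctrl.state();print(s["eef_pos"],s["contact_force"])
for n in("top","scene"):
    c=ctrl.capture(n);np.savez(f"pics/{n}8.npz",**c);P=pts(c);im=c["image"]
    hsv=cv2.cvtColor(im,cv2.COLOR_RGB2HSV)
    m=((hsv[...,0]<8)|(hsv[...,0]>172))&(hsv[...,1]>140)
    for nm,(x,y) in(("loaded",(.5726,-.2915)),("empty",(.49,.05))):
        k=m&(np.hypot(P[...,0]-x,P[...,1]-y)<.05)&(P[...,2]>.03)
        print(n,nm,k.sum(),P[k].mean(0).round(4), np.argwhere(k).mean(0))
    q=[proj(c,[.5726,-.2915,z]).round(1) for z in(.036,.078)];print("pred stop knob px",q)
    k=np.load(f"pics/{n}0.npz")["image"]
    cr=(slice(130,245),slice(200,430)) if n=="top" else (slice(150,290),slice(200,440))
    cv2.imwrite(f"pics/{n}8.png",cv2.resize(im[cr],None,fx=3.3,fy=3.3,interpolation=cv2.INTER_CUBIC)[:,:,::-1])
E
```

```text
time: 13.85
eef_pos: [0.4153, -0.2816, 0.2785]
ee_rot: [-90.2, -0.2, -2.8]
contact_force: [-0.4, -0.2, -0.3]
opening: 0.0002
time: 14.72
eef_pos: [0.3843, -0.4044, 0.2762]
ee_rot: [-89.9, 0.0, -2.8]
contact_force: [-0.5, -0.4, 0.4]
opening: 0.0002
[ 0.38432529 -0.40435117  0.27616264] [-0.53120678 -0.39578746  0.40342277]
top loaded 18 [ 0.5702 -0.2912  0.0774] [177.61111111 386.83333333]
top empty 18 [0.5049 0.0504 0.0759] [197.38888889 282.44444444]
pred stop knob px [array([385.2, 179.5]), array([386.9, 176.9])]
scene loaded 79 [ 0.5776 -0.2937  0.0637] [243.73417722 254.59493671]
scene empty 52 [0.5123 0.0485 0.0622] [192.53846154 354.92307692]
pred stop knob px [array([255.4, 250.6]), array([254.2, 237.9])]
```

View pics/top8.png

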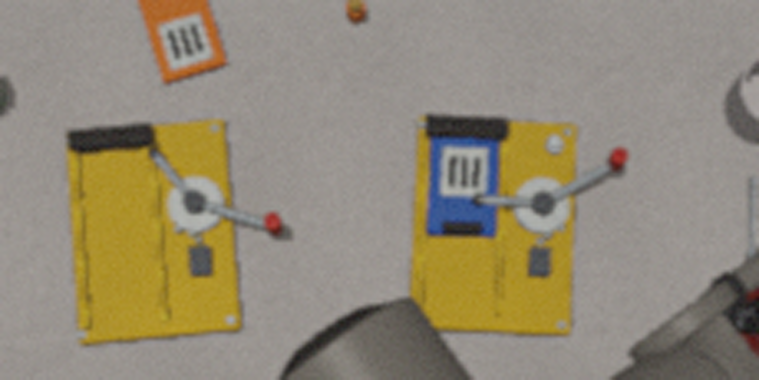

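View pics/scene8.png

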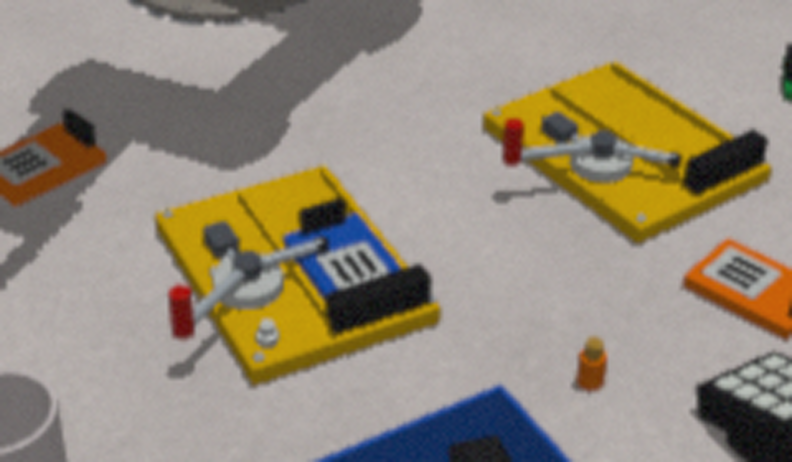

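The knob is within 1 px of the predicted second-stop position in both views. The cassette is against the block with the clamp over it, and the arm is clear. Handing in.

Run:
```python
from rig import ctrl
print(ctrl.state()["time"],ctrl.hand_in())
```

```text
the job is handed in; nothing more can be done
14.825 None
```

The job is done and handed in at 14.8 s of the 48 s allowed; the system gives no verdict.

- **Cassette:** I pushed it home with the closed fingertips, about 26 mm. It met a firm stop of about 12 N at TCP x = 0.488 m, where I had predicted home. The pictures show it flush against the connector block.
- **Lever:** I then pushed the red knob over both humps to a hard stop of about 16 N at TCP x = 0.552 m. After backing off, the knob was within 1 px of its predicted second-stop position in the top view. The scene view agreed, and the clamp arm lies over the cassette.
- **Everything else:** In the last pictures the empty fixture's lever looks still open, and the adapter and test plug look undisturbed. I didn't measure how far any bystander moved, but contact forces were near zero except while pushing. The arm ended clear at TCP z = 0.276 m, touching nothing.

None of the checks failed. The plate pose estimates from the two fixed cameras differed by about 3 mm, and the wrist camera view agreed with their joint fit.

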